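# Bed a lino block on its parallels in the vise

## Robot

A 7-joint arm with a two-finger parallel gripper is mounted at the origin on a cart in front of the work surface, level with it; the furniture and walls round the work are solid. World frame = base frame: x ahead of the robot, y to its left, z up, the work surface at z = 0. Lengths are in m, angles in degrees, forces in N, time in s.
With the tool pointing down it reaches from about 0.4 to 0.9 m from the base axis. Payload 5.5 kg.
Tool frame: the origin (TCP) lies at the very end of the fingers, on their centre line; the grasp point (between the pads) lies 19 mm behind it (manip.tcp_to_grasp is the distance from the TCP to the grasp point, in m); z points along the fingers, y is the line along which they close (so a half turn about z gives the same grasp; the last joint's range is limited). The gripper opens to 85 mm and grips with 20 to 120 N. Pads are 22 mm wide; open, the fingers measure 114 mm over their backs; the gripper's body (76 mm by 85 mm) begins 54 mm behind the grasp point. The pads swing forward as they close: fully open they stand 13 mm farther back than shut.
Start: joints at [86.528, 28.699, -24.465, 88.831, 12.651, 65.22, -12.049], TCP at [0.207, -0.616, 0.231] pointing down, gripper open.
Joint ranges: [-164.97, 164.97], [-17.58, 116.51], [-87.97, 89.64], [11.32, 138.91], [-80.73, 260.73], [10.89, 115.49], [-147.41, 147.41]. Speed limits (degrees/s): [147.25, 147.25, 180, 180, 180, 180, 180].

## Interface

Orientations are given as [roll, pitch, yaw] about the fixed x, y, z axes, in that order (R = Rz(yaw) Ry(pitch) Rx(roll)).
In Python, from plant import manip gives the robot as it stands.
- The arm moves only by the shell command python3 -m creep FILE [FORCE], which reads ROWS from the file FILE. ROWS is one flat JSON list of numbers that holds 1 to 12 rows one after another, with no inner brackets; each row has 7 numbers: dx, dy, dz in m, then a rotation vector rx, ry, rz in degrees, then the opening from 0.0 (shut) to 1.0 (fully open); each row shifts and turns the commanded pose from where the row before left it, along the tool's axes as they then stand; what a row does not reach is not made up. A row lasts 1/10 s, in which the tool goes at most 0.05 m and 8.59 degrees, less where a joint would pass 70% of its speed; a pose out of reach is approached as far as the arm can. The fingers move at their own pace and stop on an object; FORCE is the grip in N (left out, the last holds). Time passes only in rows, so rows that do not move let the fingers close. It prints the time, the measured TCP pose, the force, the opening and the grip force at its end. Input that does not fit is refused with a message, and nothing moves.
- manip.get_obs(): the state, without advancing time (a new reading comes with each control period).
- manip.grab_frame(name): name is "scene" or "top"; returns a dict with "frame" (400x640x3 uint8, blue, green, red), "range_z" (400x640 float32, m along the optical axis (not along the pixel's ray), 0 where there is no reading), "intrinsics" (3x3 intrinsics, pixels), "R" (3x3) and "t" (3): a world point X has camera coordinates R X + t. Camera axes: x right, y down, z forward; pixel columns grow to the right and rows downward; lengths in m; the calibration is good to about 2 mm. A picture is of the moment at which its call begins.
- manip.hand_in(): hands the job in; it is judged then, once.
The state is a dict: "time_s": time; "joint_positions": joint angles; "joint_velocities": joint speeds; "effort": joint torques, N m; "tcp_pos": TCP position; "tcp_rot": TCP orientation; "force": force on the tool from outside, world axes, zero at the start; "ft_torque": the same for the moment, N m; "gripper_width": opening from 0.0 (shut) to 1.0 (fully open); "grasp_force": force on a finger pad.
Only numpy, scipy, OpenCV 4.12 (cv2) and the standard library are available. Lean on these libraries where they do the work, as an engineer would, in place of code of your own. Each camera call takes 0.05 s, during which the arm holds its last target. There are 200 camera calls.

## Task

Tightening the vise has lifted the lino block off the two steel parallels under it. With the foot of the wooden mallet, tap the block down, firmly but gently enough not to bruise the lino, until it beds on both parallels, keeping the gripper itself off the block; then stand the mallet upright on the table again, clear of the vise. Finally try the parallel beside the sliding jaw (the jaw nearer the robot, on the screw side) by pushing a fingertip endwise against one of its projecting ends, without forcing it: neither parallel may slide any more.

Things in the scene. Friction and masses are not known exactly. Their poses are not given: they have to be found in the camera images.
- vise: Low grey bench vise screwed to a plywood board (9 to 21 mm thick) fixed on the table. Origin: on the board, under the middle of the jaw opening; heights count from there. x = clamping direction: sliding jaw, screw and tommy bar on the -x side (towards the robot), fixed jaw on the +x side; y runs along the jaws. Jaws 104 mm long, tops 58 mm high; bolt ears 15 mm high to y = +-63 mm.
- vise_bed (a point): Middle of the vise's bed, 22 mm above the board, on which the parallels lie. The cork-lined jaw faces stand 45.5 mm either side of it in x; outer faces of the jaws at x = -82.5 and +78.5 mm, the screw and its bar reach x = -152 mm and 41 mm high. The bed is 92 mm, the board 150 mm wide in y; the board runs from x = -165 to +105 mm.
- lino: Brown half-cut lino on a metal-cored board, 90 (x, between the jaws) x 120 (y) x 22 mm, 0.7 kg, nipped by the jaws. Origin: centre of its underside. It only moves up and down and rocks about y, against jaw friction: a downward push under about 9 N leaves it where it is. At the start its middle is 3 to 6 mm too high and it leans 1.5 to 3 degrees, higher at the sliding jaw.
- lino_face (a point): Centre of the block's carved upper face. Bedded, it is 66 mm above the board and stops dead, and its weight and part of the push beyond 9 N stay on the parallels when the mallet is lifted. An upright mallet pushed slowly with 20 to 30 N, first on the higher side, then in the middle, beds it on both; over 40 N the lino is bruised.
- near_parallel: Loose ground steel bar, 10 (x) x 150 (y) x 22 mm high, 0.14 kg, lying on the vise's bed beside the sliding jaw under the edge of the block; about 20 mm sticks out past the jaws at each end. Origin: centre of its underside. Loose, it slides along y at about 1 N; under the bedded block it withstands 5 N. Try it with 3 to 6 N; over 20 N is forcing it.
- near_parallel_left (a point): Centre of that bar's end face at its +y end, 11 mm above the bar's underside.
- near_parallel_right (a point): Centre of that bar's end face at its -y end, 11 mm above the bar's underside.
- far_parallel: The same bar, lying beside the fixed jaw. Origin: centre of its underside.
- mallet: Turned wooden carver's mallet, 152 mm long, 0.30 kg, standing on the flat end of its head with the handle up. Origin: centre of that end (the foot: flat 36 mm across, its rim crowned), the face to tap with; z axis along the handle. Head 59 mm wide up to 28 mm from the foot, tapering to the shoulder 84 mm up; straight round handle, 26 mm thick, from 84 to 142 mm; above that a rounded end.
- mallet_grip (a point): Point on the mallet's axis 115 mm above its foot, the middle of the handle.
- ink_jar: Bystander: small lidded glass ink jar, 52 mm wide, 84 mm high. Origin: centre of its underside.
- gouge: Bystander: lino gouge, 141 mm long, 23 mm wide, 20 mm high, lying on the table. Origin: middle of its length, at its underside; its y axis runs along it.

How it is judged (in metres and radians):
On the way, in this order (a step that is already met when the one before it is completed fails the run):
1. the block is tapped down with the mallet until it bears on both parallels (contact force between lino and near_parallel above 2 N and contact force between lino and far_parallel above 2 N and contact force between mallet and lino above 2 N), for 0.02 s.
2. the mallet stands upright on the table again, let go, its foot's centre at least 110 mm from the middle of the vise (height (world z) of mallet below 0.004 m and angle between mallet's own z axis and vertical below 0.1 rad and linear speed of mallet below 0.02 m/s and contact force between each of the arm, the fingers and mallet below 0.1 N and horizontal distance between mallet and vise above 0.11 m), for 0.1 s.
3. the parallel beside the sliding jaw is pushed by the fingers with at least 2 N and stays (contact force between the fingers and near_parallel above 2 N and linear speed of near_parallel below 0.01 m/s), for 0.1 s.
At the end, for the whole second after the job is handed in: The block lies level (within 0.015 rad) and bears on each parallel with over 2 N, so neither slides; the middles of both parallels are within 20 mm of the vise's middle along the jaws; the mallet stands upright, still and let go on the table, at least 110 mm from the vise's middle (contact force between lino and near_parallel above 2 N and contact force between lino and far_parallel above 2 N and angle between lino's own z axis and vertical below 0.015 rad and y of near_parallel in the frame of vise between -0.02 and 0.02 m and y of far_parallel in the frame of vise between -0.02 and 0.02 m and height (world z) of mallet below 0.004 m and angle between mallet's own z axis and vertical below 0.1 rad and linear speed of mallet below 0.02 m/s and horizontal distance between mallet and vise above 0.11 m); the robot touches nothing.
It fails at once if the mallet hits the block hard enough to bruise the lino (more than 40 N) (contact force between mallet and lino above 40 N).
It fails at once if the gripper itself presses on the block (contact force between any of the fingers, the arm and lino above 3 N).
It fails at once if a parallel is forced (more than 20 N) (contact force between the fingers and near_parallel above 20 N or contact force between the fingers and far_parallel above 20 N).
It fails at once if the ink jar or the gouge is knocked away (more than 30 mm) (distance of any of ink_jar, gouge from where it was at the start of the episode above 0.03 m).
It also fails if it takes over 64 s, if anything falls off the work surface, if the arm or the gripper's body presses on something with over 40 N, if the wrist force passes 120 N, or if a joint passes its speed limit or range.

## Working session

There is one attempt and no reset: what is moved stays moved. The work goes in short steps, Python scripts to look and compute and a shell command to move; the robot and the scene stay as the last step left them, time stands still between calls to the robot, and variables do not carry over. Pictures are saved under pics/ and viewed, at most 10 in all, crops included, and the job is handed in when it is done.

```bash
mkdir -p pics; cat > h.py <<'E'
import numpy as np, cv2
from plant import manip
def grab(n):
    f=manip.grab_frame(n); return {k:np.array(v) for k,v in f.items()}
def cloud(f):
    K=f["intrinsics"];z=f["range_z"];v,u=np.mgrid[:400,:640]
    c=np.stack([(u-K[0,2])/K[0,0]*z,(v-K[1,2])/K[1,1]*z,z],-1)
    return (c-f["t"])@f["R"]   # R^T (c-t)
E
python3 - <<'E'
from h import *
print(manip.get_obs())
for n in("scene","top"):
    f=grab(n); cv2.imwrite(f"pics/{n}0.png",f["frame"]); np.savez(f"{n}0.npz",**f)
    print(n,-f["R"].T@f["t"],f["R"][2],f["intrinsics"][0,0],(f["range_z"]>0).mean())
E
```

```text
{'time_s': 0.0, 'joint_positions': array([ 86.52619045,  28.75618651, -24.45195807,  88.89142093,
        12.64928923,  65.21984799, -12.05084369]), 'joint_velocities': array([-0.06124235,  0.04683101, -0.18962763,  0.09123209,  0.01651068,
        0.02053149,  0.01696712]), 'effort': array([-4.81301220e-05, -5.69519413e+01, -5.81630856e+00, -2.80936790e+01,
        1.05411714e-02,  1.20150269e-02, -1.81026292e-05]), 'tcp_pos': array([ 0.20656013, -0.61556752,  0.23023155]), 'tcp_rot': array([-1.79885670e+02, -5.21262045e-03,  1.85537454e+01]), 'force': array([-1.10689899, -1.28631824,  0.18843928]), 'ft_torque': array([0.00742986, 0.02284678, 0.05103996]), 'grasp_force': 0.0, 'gripper_width': 1.0025984829612593}
scene [-0.08291794  0.31969114  0.79804109] [ 0.61497833 -0.32460193 -0.71863428] 435.27699043365743 0.995953125
top [0.28704701 0.01876167 1.18363098] [ 0.18487311 -0.00368373 -0.9827555 ] 456.205637755053 0.99601171875
```

View pics/scene0.png

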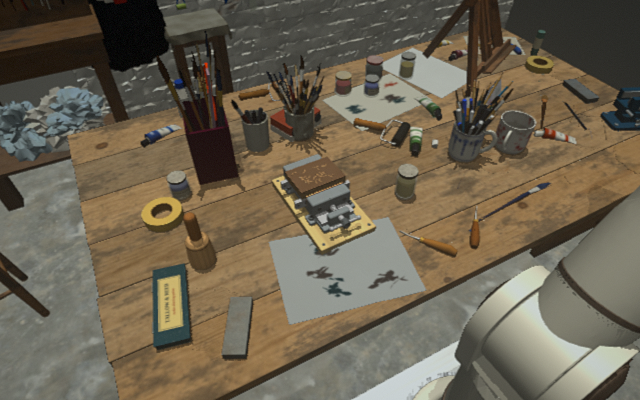

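View pics/top0.png

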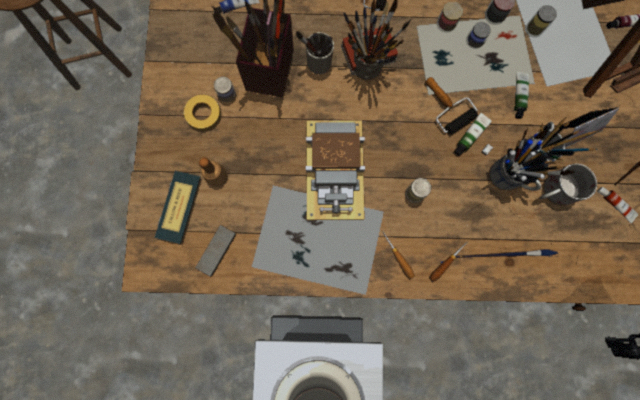

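The scene picture shows the mallet at (198,245), the vise at (325,205) and the jar at (406,182). In the top picture the mallet is at (208,168), the vise board spans (307–364,122–219), the jar is at (419,189) and the gouge is near (397,258).

```bash
cat > m.py <<'E'
from h import *
F={n:dict(np.load(n+"0.npz")) for n in("scene","top")}
for n,f in F.items():
    P=cloud(f); Z=P[...,2]; hsv=cv2.cvtColor(f["frame"],cv2.COLOR_BGR2HSV)
    x0,y0,x1,y1={"top":(185,140,235,195),"scene":(170,200,230,280)}[n]
    r=np.zeros(Z.shape,bool); r[y0:y1,x0:x1]=1
    tb=np.median(Z[r&(Z<.03)]); print(n,"table z",tb)
    for lo,hi in((.02,.03),(.03,.07),(.088,.135),(.135,.16)):
        m=r&(Z>lo)&(Z<hi); q=P[m]
        if len(q)>3:
            A=np.c_[q[:,:2],np.ones(len(q))]; s=np.linalg.lstsq(A,(q[:,:2]**2).sum(1),rcond=None)[0]
            print(" mallet",lo,hi,len(q),q.mean(0).round(4),q.min(0).round(4),q.max(0).round(4),"circ",(s[:2]/2).round(4),np.sqrt(max(0,s[2]+(s[:2]**2).sum()/4)).round(4))
    # vise
    c=(slice(115,225),slice(300,372)) if n=="top" else (slice(150,250),slice(270,380))
    H=hsv[c];p=P[c]; 
    yel=(H[...,0]>15)&(H[...,0]<32)&(H[...,1]>90)&(H[...,2]>130)&(p[...,2]>.004)&(p[...,2]<.03)
    q=p[yel]; print(" board",yel.sum(),np.median(q[:,2]).round(4),cv2.minAreaRect((q[:,:2]*1000).astype(np.float32)))
    br=(H[...,0]<14)&(H[...,1]>70)&(p[...,2]>.06); q=p[br]
    zc=np.median(q[:,2]); q=q[abs(q[:,2]-zc)<.008]
    s=np.linalg.lstsq(np.c_[q[:,:2]-q[:,:2].mean(0),np.ones(len(q))],q[:,2],rcond=None)[0]
    print(" lino",len(q),q.mean(0).round(4),"slope deg",np.degrees(s[:2]).round(2),"z0",s[2].round(4),cv2.minAreaRect((q[:,:2]*1000).astype(np.float32)))
    gr=(H[...,1]<60)&(p[...,2]>.055)&(p[...,2]<.085); q=p[gr]; print(" grey tops",len(q),np.median(q[:,2]),cv2.minAreaRect((q[:,:2]*1000).astype(np.float32)))
    for nm,b in (("jar",(405,172,435,205) if n=="top" else (390,160,422,205)),("gouge",(380,230,415,280) if n=="top" else (395,225,460,260))):
        p=P[b[1]:b[3],b[0]:b[2]].reshape(-1,3); k=p[p[:,2]>(.06 if nm=="jar" else .008)]; print(" ",nm,k.mean(0).round(3),k.min(0).round(3),k.max(0).round(3))
f=F["top"]; a=cv2.resize(f["frame"][112:228,280:390],None,fx=5,fy=5,interpolation=cv2.INTER_CUBIC); cv2.imwrite("pics/v0.png",a)
E
python3 m.py
```

```text
scene table z -0.0004923916350892043
 mallet 0.02 0.03 413 [0.6283 0.3139 0.0228] [0.5196 0.2574 0.02  ] [0.7639 0.3625 0.03  ] circ [0.6336 0.3074] 0.0962
 mallet 0.03 0.07 375 [0.5457 0.2876 0.0497] [0.5345 0.2576 0.03  ] [0.5687 0.3148 0.07  ] circ [0.5647 0.2863] 0.0259
 mallet 0.088 0.135 203 [0.5563 0.2868 0.1115] [0.5505 0.2732 0.0882] [0.5688 0.2991 0.1348] circ [0.5655 0.2863] 0.0124
 mallet 0.135 0.16 138 [0.56   0.2867 0.1457] [0.5512 0.2738 0.1354] [0.5746 0.2988 0.1532] circ [0.5625 0.2865] 0.0088
 board 1227 0.0177 ((635.7771606445312, -24.0218505859375), (362.7300720214844, 149.9888916015625), 2.4649605751037598)
 lino 16 [ 0.6384 -0.0454  0.0863] slope deg [-3.64  0.08] z0 0.0863 ((631.4718017578125, -28.17532730102539), (119.19770812988281, 73.6364974975586), 87.00613403320312)
 grey tops 1194 0.07372471430650482 ((584.42529296875, -25.469955444335938), (231.43626403808594, 150.254150390625), 1.013800024986267)
  jar [ 0.515 -0.223  0.092] [-0.083 -0.264  0.06 ] [0.557 0.32  0.798]
  gouge [ 0.329 -0.188  0.041] [-0.083 -0.232  0.008] [0.388 0.32  0.798]
top table z 
[... 371 characters left out ...]
] 0.0127
 mallet 0.135 0.16 101 [0.5641 0.282  0.1478] [0.5529 0.2713 0.1359] [0.5779 0.2946 0.1542] circ [0.5649 0.2826] 0.009
 board 1403 0.0179 ((591.845703125, -32.30431365966797), (272.0799255371094, 155.22911071777344), 2.321687936782837)
 lino 970 [ 0.6213 -0.028   0.0879] slope deg [-2.64  0.27] z0 0.0879 ((621.4124145507812, -28.287578582763672), (90.40157318115234, 118.44359588623047), 2.27675461769104)
 grey tops 1317 0.0746758216042545 ((585.1883544921875, -29.20728302001953), (228.7329559326172, 149.37901306152344), 1.6458567380905151)
  jar [ 0.528 -0.235  0.095] [ 0.287 -0.264  0.06 ] [0.556 0.019 1.184]
  gouge [ 0.344 -0.205  0.039] [ 0.287 -0.236  0.008] [0.417 0.019 1.184]
```

View pics/v0.png

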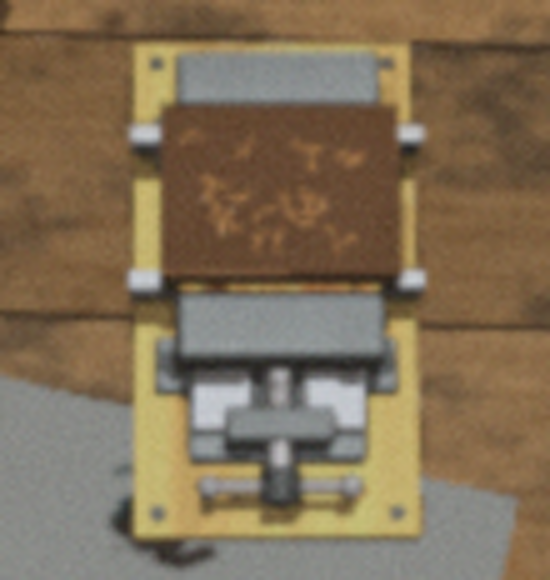

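The crop shows the lino block at (280,190), with bright parallel ends at (145,135), (410,135), (145,280) and (410,282). The screw is towards the bottom, i.e. the robot. The vise is at about (0.6214, -0.0283) with a yaw of 2.3° and the board top at 0.018. The mallet is at (0.5655, 0.285).

```bash
cat > d.py <<'E'
import sys
from h import *
from scipy.spatial.transform import Rotation as Ro
def st():
    o=manip.get_obs(); print("t",round(o["time_s"],2),"tcp",o["tcp_pos"].round(4),o["tcp_rot"].round(2),"F",o["force"].round(1),"w",round(o["gripper_width"],3),"g",round(o["grasp_force"],1)); return o
if __name__=="__main__":
    o=st()
    if len(sys.argv)>3:
        R=Ro.from_euler("xyz",o["tcp_rot"],degrees=True); d=R.inv().apply(np.array(sys.argv[1:4],float)-o["tcp_pos"])
        print("tool delta",d.round(4),"len",np.linalg.norm(d).round(3))
        G=Ro.from_euler("xyz",[180,0,float(sys.argv[4]) if len(sys.argv)>4 else 2.3],degrees=True)
        print("rotvec",(R.inv()*G).as_rotvec(degrees=True).round(2))
E
echo '[0,0,0,0,0,5.42,1,0,0,0,0,0,5.42,1,0,0,0,0,0,5.42,1,0.0253,-0.0397,0,0,0,0,1,0.0253,-0.0397,0,0,0,0,1,0.0253,-0.0397,0,0,0,0,1,0.0253,-0.0397,0,0,0,0,1,0.0253,-0.0397,0,0,0,0,1,0.0253,-0.0397,0,0,0,0,1,0.0253,-0.0397,0,0,0,0,1,0.0253,-0.0397,0,0,0,0,1,0.0253,-0.0397,0,0,0,0,1]' > path.dat && python3 -m creep path.dat; python3 d.py 0.5655 0.2852 0.23
```

```text
time_s: 1.3
tcp_pos: [0.4204, -0.2483, 0.2312]
tcp_rot: [180.0, 0.0, 2.3]
force: [0.4, -0.2, 0.9]
gripper_width: 0.997
grasp_force: 0.0
t 1.3 tcp [ 0.4204 -0.2483  0.2312] [1.7999e+02 1.0000e-02 2.2800e+00] F [ 0.4 -0.2  0.9] w 0.997 g 0.0
tool delta [ 0.1662 -0.5273  0.0011] len 0.553
rotvec [ 0.01  0.02 -0.02]
```

```bash
echo '[0.01385,-0.04394,0,0,0,0,1,0.01385,-0.04394,0,0,0,0,1,0.01385,-0.04394,0,0,0,0,1,0.01385,-0.04394,0,0,0,0,1,0.01385,-0.04394,0,0,0,0,1,0.01385,-0.04394,0,0,0,0,1,0.01385,-0.04394,0,0,0,0,1,0.01385,-0.04394,0,0,0,0,1,0.01385,-0.04394,0,0,0,0,1,0.01385,-0.04394,0,0,0,0,1,0.01385,-0.04394,0,0,0,0,1,0.01385,-0.04394,0,0,0,0,1]' > path.dat && python3 -m creep path.dat; python3 d.py 0.5655 0.2852 0.097
```

```text
time_s: 2.5
tcp_pos: [0.5652, 0.2848, 0.2307]
tcp_rot: [180.0, 0.0, 2.3]
force: [1.3, -0.6, 1.6]
gripper_width: 1.004
grasp_force: 0.0
t 2.5 tcp [0.5652 0.2848 0.2307] [1.7996e+02 4.0000e-02 2.2700e+00] F [ 1.3 -0.6  1.6] w 1.004 g 0.0
tool delta [ 0.0004 -0.0005  0.1337] len 0.134
rotvec [ 0.04  0.04 -0.03]
```

```bash
echo '[0.0004,-0.0005,0.03,0,0,0,1,0,0,0.03,0,0,0,1,0,0,0.03,0,0,0,1,0,0,0.025,0,0,0,1,0,0,0.0187,0,0,0,1,0,0,0,0,0,0,0.5,0,0,0,0,0,0,0.3,0,0,0,0,0,0,0.2,0,0,0,0,0,0,0.1,0,0,0,0,0,0,0,0,0,0,0,0,0,0,0,0,0,0,0,0,0]' > path.dat && python3 -m creep path.dat 100; python3 d.py 0.5655 0.2852 0.3
```

```text
time_s: 3.7
tcp_pos: [0.5666, 0.284, 0.0994]
tcp_rot: [-180.0, -0.2, 2.3]
force: [-0.8, -1.8, 7.1]
gripper_width: 0.28
grasp_force: 97.7
t 3.7 tcp [0.5666 0.284  0.0994] [-1.7999e+02 -1.5000e-01  2.2700e+00] F [-0.8 -1.8  7.1] w 0.28 g 97.7
tool delta [-0.0005 -0.0013 -0.2006] len 0.201
rotvec [-0.01 -0.15 -0.03]
```

```bash
echo '[0,0,-0.02,0,0,0,0,0,0,-0.05,0,0,0,0,0,0,-0.05,0,0,0,0,0,0,0,0,0,0,0,0,0,0,0,0,0,0]' > path.dat && python3 -m creep path.dat; python3 d.py 0.6014 -0.0291 0.215; python3 - <<'E'
from h import *
for n in("scene","top"):
    f=grab(n);P=cloud(f);o=manip.get_obs()["tcp_pos"];d=P-o
    m=(np.hypot(d[...,0],d[...,1])<.05)&(d[...,2]<-.005)&(P[...,2]>.03)
    q=P[m];print(n,len(q),q.min(0).round(4),q.max(0).round(4))
    for lo,hi in((-.095,-.08),(-.085,-.065),(-.06,-.045),(-.045,-.03)):
        k=q[(q[:,2]-o[2]>lo)&(q[:,2]-o[2]<hi)]
        if len(k)<8: continue
        A=np.c_[k[:,:2],np.ones(len(k))]; s=np.linalg.lstsq(A,(k[:,:2]**2).sum(1),rcond=None)[0]
        print(lo,len(k),(s[:2]/2-o[:2]).round(4),np.sqrt(max(0,s[2]+(s[:2]**2).sum()/4)).round(4))
    if n=="scene":cv2.imwrite("pics/s1.png",cv2.resize(f["frame"][100:300,100:360],None,fx=3,fy=3))
E
```

```text
time_s: 4.2
tcp_pos: [0.566, 0.2842, 0.2191]
tcp_rot: [-180.0, -0.2, 2.3]
force: [-0.4, -0.6, -3.8]
gripper_width: 0.283
grasp_force: 98.7
t 4.2 tcp [0.566  0.2842 0.2191] [-1.7997e+02 -1.7000e-01  2.2900e+00] F [-0.4 -0.6 -3.8] w 0.283 g 98.7
tool delta [0.0229 0.3145 0.004 ] len 0.315
rotvec [-0.03 -0.17 -0.01]
scene 1056 [0.5349 0.2574 0.1231] [0.577  0.316  0.2114]
-0.095 120 [0.0008 0.0035] 0.0291
-0.085 212 [0.0003 0.0036] 0.0288
-0.06 185 [-0.0002  0.0036] 0.0268
-0.045 175 [0.0004 0.0036] 0.0256Traceback (most recent call last):
  File "<stdin>", line 5, in <module>
    return umr_minimum(a, axis, None, out, keepdims, initial, where)
ValueError: zero-size array to reduction operation minimum which has no identity
```

View pics/s1.png

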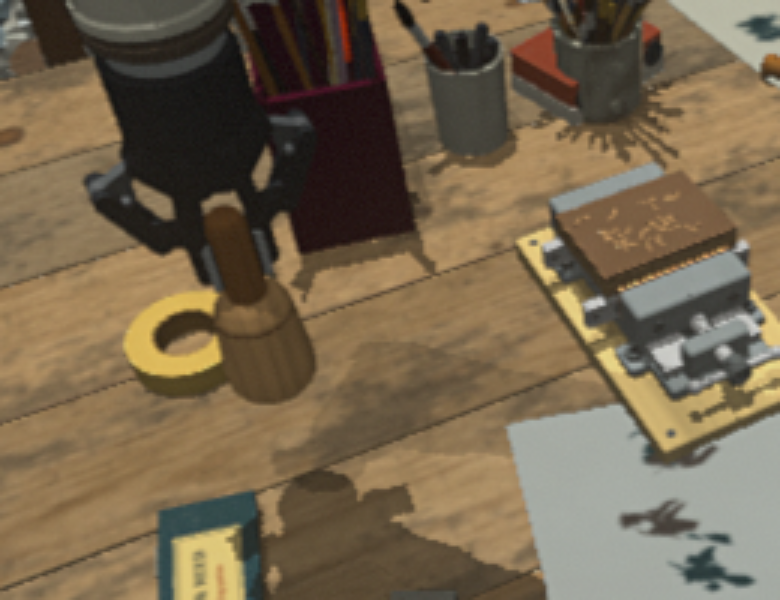

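The picture shows the mallet upright in the gripper at (255,300), lifted clear of the table.

```bash
echo '[0.00327,0.0449,0,0,0,0,0,0.00327,0.0449,0,0,0,0,0,0.00327,0.0449,0,0,0,0,0,0.00327,0.0449,0,0,0,0,0,0.00327,0.0449,0,0,0,0,0,0.00327,0.0449,0,0,0,0,0,0.00327,0.0449,0,0,0,0,0,0,0,0,0,0,0,0,0,0,0,0,0,0,0,0,0,0,0,0,0,0]' > path.dat && python3 -m creep path.dat; python3 d.py 0.6014 -0.0291 0.195
```

```text
time_s: 5.3
tcp_pos: [0.5998, -0.0279, 0.2162]
tcp_rot: [-179.9, 0.1, 2.4]
force: [-0.0, 1.2, -2.8]
gripper_width: 0.277
grasp_force: 99.4
t 5.3 tcp [ 0.5998 -0.0279  0.2162] [-1.7991e+02  1.5000e-01  2.3700e+00] F [-0.   1.2 -2.8] w 0.277 g 99.4
tool delta [0.0016 0.0013 0.0212] len 0.021
rotvec [-0.09  0.15  0.07]
```

```bash
echo '[0.0016,0.0013,0.004,0,0,0,0,0,0,0.004,0,0,0,0,0,0,0.004,0,0,0,0,0,0,0.003,0,0,0,0,0,0,0.002,0,0,0,0,0,0,0,0,0,0,0]' > path.dat && python3 -m creep path.dat|egrep 'pos|force:'; echo '[0,0,0.001,0,0,0,0,0,0,0.001,0,0,0,0,0,0,0,0,0,0,0]' > path.dat && python3 -m creep path.dat|egrep 'pos|force:';echo '[0,0,0.001,0,0,0,0,0,0,0.001,0,0,0,0,0,0,0,0,0,0,0]' > path.dat && python3 -m creep path.dat|egrep 'pos|force:'
```

```text
tcp_pos: [0.6023, -0.0304, 0.2002]
force: [0.0, -0.0, -3.2]
grasp_force: 99.4
tcp_pos: [0.6025, -0.0305, 0.1986]
force: [-0.2, -1.1, -3.0]
grasp_force: 99.4
tcp_pos: [0.6024, -0.0304, 0.1965]
force: [-0.3, -0.6, -2.9]
grasp_force: 99.3
```

```bash
for i in 1; do echo '[0,0,0.001,0,0,0,0,0,0,0.001,0,0,0,0,0,0,0,0,0,0,0]' > path.dat && python3 -m creep path.dat|egrep 'pos|^force:'; echo '[0,0,0.001,0,0,0,0,0,0,0.001,0,0,0,0,0,0,0,0,0,0,0]' > path.dat && python3 -m creep path.dat|egrep 'pos|^force:'; echo '[0,0,0.001,0,0,0,0,0,0,0,0,0,0,0]' > path.dat && python3 -m creep path.dat|egrep 'pos|^force:';done
```

```text
tcp_pos: [0.6024, -0.0304, 0.1944]
force: [-0.4, -0.2, -3.4]
tcp_pos: [0.6024, -0.0305, 0.1924]
force: [1.0, -0.3, -2.8]
tcp_pos: [0.6024, -0.0304, 0.1915]
force: [-0.0, 0.1, -2.0]
```

```bash
for i in 1; do echo '[0,0,0.001,0,0,0,0,0,0,0,0,0,0,0]' > path.dat && python3 -m creep path.dat|egrep 'pos|^force:'; echo '[0,0,0.001,0,0,0,0,0,0,0,0,0,0,0]' > path.dat && python3 -m creep path.dat|egrep 'pos|^force:'; echo '[0,0,0.001,0,0,0,0,0,0,0,0,0,0,0]' > path.dat && python3 -m creep path.dat|egrep 'pos|^force:';done
```

```text
tcp_pos: [0.6024, -0.0304, 0.1905]
force: [-0.4, 1.3, -3.1]
tcp_pos: [0.6024, -0.0304, 0.1897]
force: [-0.6, -1.0, -1.6]
tcp_pos: [0.6022, -0.0305, 0.1886]
force: [-0.9, -0.3, -0.4]
```

```bash
for i in 1; do echo '[0,0,0.001,0,0,0,0,0,0,0.001,0,0,0,0,0,0,0,0,0,0,0]' > path.dat && python3 -m creep path.dat|egrep 'pos|^force:'; echo '[0,0,0.001,0,0,0,0,0,0,0.001,0,0,0,0,0,0,0,0,0,0,0]' > path.dat && python3 -m creep path.dat|egrep 'pos|^force:'; echo '[0,0,0.001,0,0,0,0,0,0,0,0,0,0,0]' > path.dat && python3 -m creep path.dat|egrep 'pos|^force:';done
```

```text
tcp_pos: [0.6024, -0.0304, 0.1873]
force: [-3.4, -1.0, 6.1]
tcp_pos: [0.6024, -0.0304, 0.1854]
force: [-3.4, 0.0, 4.3]
tcp_pos: [0.6024, -0.0304, 0.1847]
force: [-4.5, -0.4, 7.3]
```

```bash
for i in 1; do echo '[0,0,0.001,0,0,0,0,0,0,0,0,0,0,0]' > path.dat && python3 -m creep path.dat|egrep 'pos|^force:'; echo '[0,0,0.001,0,0,0,0,0,0,0,0,0,0,0]' > path.dat && python3 -m creep path.dat|egrep 'pos|^force:'; echo '[0,0,0.001,0,0,0,0,0,0,0,0,0,0,0]' > path.dat && python3 -m creep path.dat|egrep 'pos|^force:';done
```

```text
tcp_pos: [0.6027, -0.0304, 0.1847]
force: [-6.1, -0.6, 13.1]
tcp_pos: [0.6029, -0.0303, 0.1846]
force: [-8.3, -1.5, 18.0]
tcp_pos: [0.6032, -0.0303, 0.1846]
force: [-8.8, -1.1, 25.1]
```

```bash
echo '[0,0,-0.004,0,0,0,0,0,0,-0.004,0,0,0,0,0,0,-0.003,0,0,0,0,0.01,0,0,0,0,0,0,0.01,-0.001,0,0,0,0,0,0,0,0,0,0,0,0,0,0,0,0,0,0,0]' > path.dat && python3 -m creep path.dat|egrep 'pos|rot|^force:'; python3 d.py 0.6224 -0.0283 0.187
python3 - <<'E'
from h import *
f=grab("scene");P=cloud(f);hsv=cv2.cvtColor(f["frame"],cv2.COLOR_BGR2HSV)
v=(P-[.6214,-.0283,0]);m=(abs(v[...,0])<.05)&(abs(v[...,1])<.065)&(hsv[...,0]<14)&(hsv[...,1]>70)&(P[...,2]>.07)&(P[...,2]<.095);q=P[m]
s=np.linalg.lstsq(np.c_[q[:,:2]-[.6214,-.0283],np.ones(len(q))],q[:,2],rcond=None)[0];print(len(q),np.degrees(s[:2]),s[2])
E
```

```text
tcp_pos: [0.6226, -0.0282, 0.191]
tcp_rot: [-180.0, 0.0, 2.3]
force: [-0.6, 0.3, -2.3]
t 10.0 tcp [ 0.6226 -0.0282  0.191 ] [-1.7996e+02  5.0000e-02  2.3100e+00] F [-0.6  0.3 -2.3] w 0.285 g 99.3
tool delta [-0.0002  0.0001  0.004 ] len 0.004
rotvec [-0.04  0.05  0.01]
20 [ 3.62457828 -0.02914937] 0.08521091287226146
```

```bash
echo '[0,0,0.0015,0,0,0,0,0,0,0.0015,0,0,0,0,0,0,0,0,0,0,0]' > path.dat && python3 -m creep path.dat|egrep 'pos|^force:'; echo '[0,0,0.001,0,0,0,0,0,0,0.001,0,0,0,0,0,0,0,0,0,0,0]' > path.dat && python3 -m creep path.dat|egrep 'pos|^force:'; echo '[0,0,0.001,0,0,0,0,0,0,0,0,0,0,0]' > path.dat && python3 -m creep path.dat|egrep 'pos|^force:';echo '[0,0,0.001,0,0,0,0,0,0,0,0,0,0,0]' > path.dat && python3 -m creep path.dat|egrep 'pos|^force:'
```

```text
tcp_pos: [0.6221, -0.0288, 0.1883]
force: [0.5, 0.4, -3.6]
tcp_pos: [0.6223, -0.0287, 0.1865]
force: [-1.6, -0.1, -2.8]
tcp_pos: [0.6224, -0.0287, 0.1855]
force: [-0.1, 0.3, -2.7]
tcp_pos: [0.6226, -0.0286, 0.1847]
force: [-0.3, -0.1, -2.2]
```

```bash
for i in 1; do echo '[0,0,0.001,0,0,0,0,0,0,0,0,0,0,0]' > path.dat && python3 -m creep path.dat|egrep 'pos|^force:'; echo '[0,0,0.001,0,0,0,0,0,0,0,0,0,0,0]' > path.dat && python3 -m creep path.dat|egrep 'pos|^force:'; echo '[0,0,0.001,0,0,0,0,0,0,0,0,0,0,0]' > path.dat && python3 -m creep path.dat|egrep 'pos|^force:';done
```

```text
tcp_pos: [0.6229, -0.0286, 0.1847]
force: [-1.4, 0.1, 4.3]
tcp_pos: [0.6231, -0.0286, 0.1846]
force: [-3.3, -1.3, 10.9]
tcp_pos: [0.6234, -0.0286, 0.1846]
force: [-5.0, -0.2, 14.8]
```

```bash
for i in 1; do echo '[0,0,0.001,0,0,0,0,0,0,0,0,0,0,0]' > path.dat && python3 -m creep path.dat|egrep 'pos|^force:'; echo '[0,0,0.0007,0,0,0,0,0,0,0,0,0,0,0,0,0,0,0,0,0,0]' > path.dat && python3 -m creep path.dat|egrep 'pos|^force:';done
```

```text
tcp_pos: [0.6237, -0.0284, 0.1846]
force: [-6.3, -1.3, 21.5]
tcp_pos: [0.6238, -0.0284, 0.1846]
force: [-8.0, -0.7, 24.4]
```

```bash
echo '[0,0,-0.005,0,0,0,0,0,0,-0.01,0,0,0,0,0,0,-0.03,0,0,0,0,-0.007,-0.045,0,0,0,0,0,-0.007,-0.045,0,0,0,0,0,-0.007,-0.045,0,0,0,0,0,-0.007,-0.045,0,0,0,0,0,-0.007,-0.045,0,0,0,0,0,-0.007,-0.045,0,0,0,0,0,-0.003,-0.045,0,0,0,0,0,0,0,0,0,0,0,0,0,0,0,0,0,0,0]' > path.dat && python3 -m creep path.dat; python3 d.py 0.566 0.284 0.105
python3 - <<'E'
from h import *
for n in ("scene","top"):
    f=grab(n);P=cloud(f);hsv=cv2.cvtColor(f["frame"],cv2.COLOR_BGR2HSV)
    v=(P-[.6214,-.0283,0]);m=(abs(v[...,0])<.04)&(abs(v[...,1])<.055)&(hsv[...,1]>70)&(P[...,2]>.07)&(P[...,2]<.1);q=P[m]
    s=np.linalg.lstsq(np.c_[q[:,:2]-[.6214,-.0283],np.ones(len(q))],q[:,2],rcond=None)[0];print(n,len(q),np.degrees(s[:2]),s[2])
E
```

```text
time_s: 13.35
tcp_pos: [0.5636, 0.2865, 0.2246]
tcp_rot: [-180.0, 0.1, 2.5]
force: [0.9, -1.2, -2.7]
gripper_width: 0.285
grasp_force: 99.6
t 13.35 tcp [0.5636 0.2865 0.2246] [-1.7997e+02  5.0000e-02  2.5400e+00] F [ 0.9 -1.2 -2.7] w 0.285 g 99.6
tool delta [0.0024 0.0027 0.1196] len 0.12
rotvec [-0.03  0.05  0.24]
scene 993 [0.02072762 0.3067638 ] 0.08383297819177477
top 1346 [-0.0774349  0.2572096] 0.08420904766999963
```

The block is now level and sits at 0.084, so it is bedded. Next I set the mallet down.

```bash
echo '[0.0024,0.0027,0.03,0,0,0,0,0,0,0.03,0,0,0,0,0,0,0.03,0,0,0,0,0,0,0.02,0,0,0,0,0,0,0.008,0,0,0,0,0,0,0,0,0,0,0,0,0,0,0,0,0,0]' > path.dat && python3 -m creep path.dat|egrep 'pos|rot|^force:'; echo '[0,0,0.001,0,0,0,0,0,0,0.001,0,0,0,0,0,0,0.001,0,0,0,0,0,0,0,0,0,0,0]' > path.dat && python3 -m creep path.dat|egrep 'pos|^force:'; echo '[0,0,0.001,0,0,0,0,0,0,0,0,0,0,0]' > path.dat && python3 -m creep path.dat|egrep 'pos|^force:'
```

```text
tcp_pos: [0.5684, 0.2814, 0.1079]
tcp_rot: [-180.0, -0.1, 2.2]
force: [-0.7, 0.7, -2.3]
tcp_pos: [0.5675, 0.2818, 0.1042]
force: [-0.4, 0.3, -2.2]
tcp_pos: [0.5673, 0.2817, 0.1028]
force: [-0.3, -0.1, -2.8]
```

```bash
echo '[0,0,0.001,0,0,0,0,0,0,0.001,0,0,0,0,0,0,0,0,0,0,0]' > path.dat && python3 -m creep path.dat|egrep 'pos|^force:'; echo '[0,0,0.001,0,0,0,0,0,0,0,0,0,0,0]' > path.dat && python3 -m creep path.dat|egrep 'pos|^force:'; echo '[0,0,0.001,0,0,0,0,0,0,0,0,0,0,0]' > path.dat && python3 -m creep path.dat|egrep 'pos|^force:'
```

```text
tcp_pos: [0.5672, 0.2816, 0.1007]
force: [0.1, 0.4, -2.4]
tcp_pos: [0.5673, 0.2816, 0.0997]
force: [0.2, -0.2, -3.2]
tcp_pos: [0.5676, 0.2818, 0.0995]
force: [-1.0, -1.0, 2.0]
```

Touching the table, so I release and rise.

```bash
echo '[0,0,0,0,0,0,0.3,0,0,0,0,0,0,0.35,0,0,0,0,0,0,0.5,0,0,0,0,0,0,0.7,0,0,0,0,0,0,1,0,0,0,0,0,0,1,0,0,-0.02,0,0,0,1,0,0,-0.04,0,0,0,1,0,0,-0.05,0,0,0,1,0,0,-0.03,0,0,0,1,0,0,0,0,0,0,1,0,0,0,0,0,0,1]' > path.dat && python3 -m creep path.dat; python3 d.py 0.58 -0.15 0.2
python3 - <<'E'
from h import *
for n in ("scene","top"):
    f=grab(n);P=cloud(f);np.savez(n+"1.npz",**f)
    for lo,hi in((.03,.065),(.09,.135),(.14,.16)):
        q=P[(np.hypot(P[...,0]-.567,P[...,1]-.284)<.05)&(P[...,2]>lo)&(P[...,2]<hi)]
        if len(q)<5: continue
        s=np.linalg.lstsq(np.c_[q[:,:2],np.ones(len(q))],(q[:,:2]**2).sum(1),rcond=None)[0];print(n,len(q),(s[:2]/2).round(4),q[:,2].max().round(4))
    # parallels: bright grey patches beyond lino, z ~ .062
    v=P-[.6214,-.0283,0];a=np.radians(2.3);x=v[...,0]*np.cos(a)+v[...,1]*np.sin(a);y=-v[...,0]*np.sin(a)+v[...,1]*np.cos(a)
    for s in(1,-1):
        for xc in(-.04,.04):
            m=(abs(x-xc)<.016)&(s*y>.062)&(s*y<.09)&(P[...,2]>.052)&(P[...,2]<.07)
            if m.any(): print(n,s,xc,m.sum(),"x",x[m].min().round(4),x[m].max().round(4),"y",y[m].min().round(4),y[m].max().round(4),"z",np.median(P[...,2][m]).round(4))
f=dict(np.load("top1.npz")); cv2.imwrite("pics/v1.png",cv2.resize(f["frame"][100:240,180:440],None,fx=3,fy=3))
E
```

```text
time_s: 16.65
tcp_pos: [0.5677, 0.2818, 0.2397]
tcp_rot: [-180.0, -0.1, 2.3]
force: [0.1, -0.6, -1.3]
gripper_width: 0.996
grasp_force: 0.0
t 16.65 tcp [0.5677 0.2818 0.2397] [-1.7999e+02 -1.0000e-01  2.2900e+00] F [ 0.1 -0.6 -1.3] w 0.996 g 0.0
tool delta [-0.005   0.432   0.0396] len 0.434
rotvec [-0.01 -0.1  -0.01]
scene 318 [0.5661 0.2847] 0.0649
scene 193 [0.5658 0.2846] 0.1349
scene 114 [0.5636 0.2845] 0.154
scene 1 -0.04 51 x -0.0445 -0.0264 y 0.0621 0.0796 z 0.0609
scene 1 0.04 41 x 0.0259 0.0451 y 0.0624 0.0778 z 0.0606
scene -1 -0.04 15 x -0.046 -0.036 y -0.0713 -0.0636 z 0.0612
scene -1 0.04 1 x 0.0428 0.0428 y -0.073 -0.073 z 0.0606
top 1 -0.04 29 x -0.044 -0.0335 y 0.0625 0.0754 z 0.0611
top 1 0.04 23 x 0.0326 0.0436 y 0.064 0.0745 z 0.0616
top -1 -0.04 16 x -0.0446 -0.0355 y -0.0722 -0.064 z 0.0609
top -1 0.04 21 x 0.0321 0.0411 y -0.075 -0.0639 z 0.0617
```

View pics/v1.png

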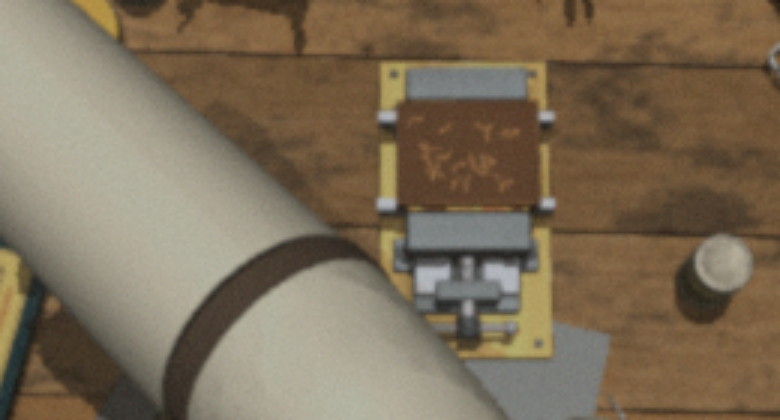

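The picture shows the block level, with all four bar ends visible at (387,117), (546,117), (387,205) and (546,205). The mallet is hidden under the arm in this view, but the scene-camera points show it upright at (0.566, 0.285). I go to the +y end of the near bar with the fingers shut.

```bash
echo '[0,0.04,0,0,0,0,0.5,0,0.04,0,0,0,0,0,0.0013,0.04,0,0,0,0,0,0,0.04,0,0,0,0,0,0,0.04,0,0,0,0,0,0,0,0.04,0,0,0,0,0,0,0.04,0,0,0,0,0,0,0.04,0,0,0,0,0,0,0,0,0,0,0,0,0,0,0,0,0,0]' > path.dat && python3 -m creep path.dat 20; python3 d.py 0.577 0.082 0.046;  python3 - <<'E'
from h import *
f=grab("scene");cv2.imwrite("pics/s2.png",cv2.resize(f["frame"][120:270,230:400],None,fx=4,fy=4))
E
```

```text
time_s: 17.75
tcp_pos: [0.5756, 0.0822, 0.118]
tcp_rot: [-180.0, 0.2, 2.3]
force: [0.2, -0.6, 0.1]
gripper_width: -0.003
grasp_force: 0.0
t 17.75 tcp [0.5756 0.0822 0.118 ] [-179.97    0.19    2.33] F [ 0.2 -0.6  0.1] w -0.003 g 0.0
tool delta [0.0017 0.0003 0.072 ] len 0.072
rotvec [-0.03  0.19  0.03]
```

View pics/s2.png

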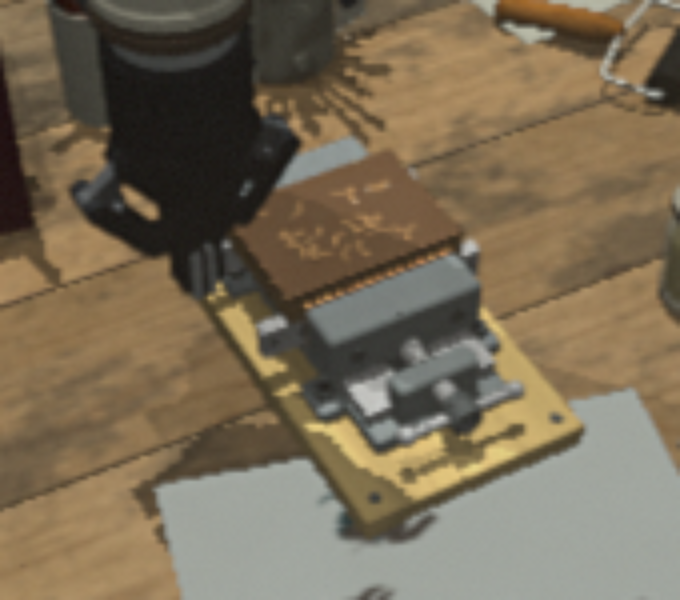

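The picture shows the closed fingertips at (200,285), just off the near-left part of the vise. The bar end is at (280,335), and the finger links flare only well above block height.

```bash
echo '[0.0015,0,0.02,0,0,0,0,0,0,0.02,0,0,0,0,0,0,0.018,0,0,0,0,0,0,0.01,0,0,0,0,0,0,0,0,0,0,0,0,0,0,0,0,0,0]' > path.dat && python3 -m creep path.dat|egrep 'pos|^force:'; echo '[0,0.004,0,0,0,0,0,0,0.004,0,0,0,0,0,0,0.002,0,0,0,0,0,0,0,0,0,0,0,0,0,0,0,0,0,0,0]' > path.dat && python3 -m creep path.dat|egrep 'pos|^force:'; echo '[0,0.002,0,0,0,0,0,0,0.001,0,0,0,0,0,0,0,0,0,0,0,0]' > path.dat && python3 -m creep path.dat|egrep 'pos|^force:'
```

```text
tcp_pos: [0.5787, 0.0823, 0.0516]
force: [0.6, 0.3, 0.1]
tcp_pos: [0.5787, 0.0719, 0.0511]
force: [0.1, 1.1, 0.8]
tcp_pos: [0.5787, 0.0688, 0.0509]
force: [-0.1, 0.6, -0.4]
```

```bash
echo '[0,0.001,0,0,0,0,0,0,0.001,0,0,0,0,0,0,0,0,0,0,0,0]' > path.dat && python3 -m creep path.dat|egrep 'pos|^force:'; echo '[0,0.001,0,0,0,0,0,0,0.001,0,0,0,0,0,0,0,0,0,0,0,0]' > path.dat && python3 -m creep path.dat|egrep 'pos|^force:'; echo '[0,0.001,0,0,0,0,0,0,0,0,0,0,0,0]' > path.dat && python3 -m creep path.dat|egrep 'pos|^force:'; echo '[0,0.001,0,0,0,0,0,0,0,0,0,0,0,0]' > path.dat && python3 -m creep path.dat|egrep 'pos|^force:'
```

```text
tcp_pos: [0.5788, 0.0668, 0.0509]
force: [-0.2, -0.2, -0.1]
tcp_pos: [0.5789, 0.0647, 0.0509]
force: [-0.3, -0.5, 0.6]
tcp_pos: [0.579, 0.0638, 0.0509]
force: [0.5, -0.2, 0.4]
tcp_pos: [0.579, 0.0628, 0.0509]
force: [1.2, 0.6, 0.2]
```

```bash
for i in 1; do echo '[-0.0005,0.001,0,0,0,0,0,0,0,0,0,0,0,0]' > path.dat && python3 -m creep path.dat|egrep 'pos|^force:'; echo '[-0.0005,0.001,0,0,0,0,0,0,0,0,0,0,0,0]' > path.dat && python3 -m creep path.dat|egrep 'pos|^force:'; echo '[0,0.001,0,0,0,0,0,0,0,0,0,0,0,0]' > path.dat && python3 -m creep path.dat|egrep 'pos|^force:'; echo '[0,0.0005,0,0,0,0,0,0,0,0,0,0,0,0]' > path.dat && python3 -m creep path.dat|egrep 'pos|^force:'; done
```

```text
tcp_pos: [0.5784, 0.0618, 0.0509]
force: [0.5, -0.8, -0.7]
tcp_pos: [0.5779, 0.0608, 0.0509]
force: [0.9, 0.6, 0.3]
tcp_pos: [0.5781, 0.0598, 0.0509]
force: [-0.3, 0.6, -0.1]
tcp_pos: [0.5781, 0.0594, 0.0509]
force: [0.1, 0.2, 0.6]
```

```bash
for i in 1; do echo '[0,0.001,0,0,0,0,0,0,0,0,0,0,0,0]' > path.dat && python3 -m creep path.dat|egrep 'pos|^force:'; echo '[0,0.001,0,0,0,0,0,0,0,0,0,0,0,0]' > path.dat && python3 -m creep path.dat|egrep 'pos|^force:'; echo '[0,0.0005,0,0,0,0,0,0,0,0,0,0,0,0]' > path.dat && python3 -m creep path.dat|egrep 'pos|^force:'; done
```

```text
tcp_pos: [0.5782, 0.059, 0.051]
force: [-0.4, 0.6, -0.3]
tcp_pos: [0.5781, 0.0585, 0.051]
force: [-0.5, 3.4, -0.1]
tcp_pos: [0.5782, 0.0574, 0.0509]
force: [0.3, 2.7, -0.2]
```

```bash
echo '[0,0,0,0,0,0,0,0,0,0,0,0,0,0]' > path.dat && python3 -m creep path.dat|egrep 'pos|^force:'; echo '[0,0.0005,0,0,0,0,0,0,0,0,0,0,0,0]' > path.dat && python3 -m creep path.dat|egrep 'pos|^force:'; python3 - <<'E'
from h import *
f0=dict(np.load("top1.npz"))
fs=[grab("top") for _ in range(3)]
P=cloud(f0)
for nm,(r,c) in {"near R":(168,362),"far R":(139,362),"near L":(168,309),"far L":(139,309)}.items():
    w=lambda f:f["frame"][r-6:r+7,c-12:c+13].astype(np.float32).mean(2)
    print(nm,[tuple(np.round(cv2.phaseCorrelate(w(f0),w(f),cv2.createHanningWindow((25,13),cv2.CV_32F))[0],2)) for f in fs])
E
```

```text
tcp_pos: [0.5782, 0.0571, 0.0509]
force: [-0.9, 4.1, -1.0]
tcp_pos: [0.5783, 0.0564, 0.0509]
force: [-0.2, 3.7, -0.3]
near R [(np.float64(2.76), np.float64(-4.49)), (np.float64(0.8), np.float64(-0.66)), (np.float64(-0.97), np.float64(-2.97))]
far R [(np.float64(0.12), np.float64(-0.19)), (np.float64(-0.07), np.float64(-0.07)), (np.float64(-0.07), np.float64(-0.15))]
near L [(np.float64(0.44), np.float64(-4.58)), (np.float64(2.26), np.float64(-0.34)), (np.float64(-0.59), np.float64(-1.12))]
far L [(np.float64(-0.07), np.float64(-1.96)), (np.float64(-3.45), np.float64(3.71)), (np.float64(-3.77), np.float64(-1.32))]
```

```bash
python3 - <<'E'
from h import *
f0=dict(np.load("top1.npz"));fs=[grab("top") for _ in range(3)]
g=lambda f:f["frame"].mean(2)
def edge(im,r0,r1,c0,c1):  # profile along columns
    return im[r0:r1,c0:c1].mean(0).round(0)
m=np.mean([g(f) for f in fs],0)
print(edge(g(f0),166,170,350,372));print(edge(m,166,170,350,372))
f0t=dict(np.load("top0.npz"));print(edge(g(f0t),166,170,350,372))
P=[cloud(f0),cloud(fs[0])]
a=np.hstack([cv2.resize(f["frame"][125:185,300:375],None,fx=5,fy=5) for f in(f0,fs[0])]);cv2.imwrite("pics/c3.png",a)
E
python3 d.py
```

```text
[ 71.  66.  64.  65.  70.  73.  63.  54.  52.  72. 117. 154. 158. 157.
 143. 103.  88.  88.  86.  86.  88.  85.]
[153. 153. 154. 154. 154. 155. 155. 156. 155. 156. 156. 156. 156. 156.
 156. 156. 155. 156. 155. 155. 155. 155.]
[ 62.  64.  67.  73.  74.  68.  55.  46.  49.  80. 137. 171. 176. 173.
 158. 116.  97.  97.  97.  97.  98.  96.]
t 22.3 tcp [0.5782 0.0564 0.0509] [179.99  -0.     2.29] F [-0.3  4.1 -1. ] w 0.004 g 1.6
```

View pics/c3.png

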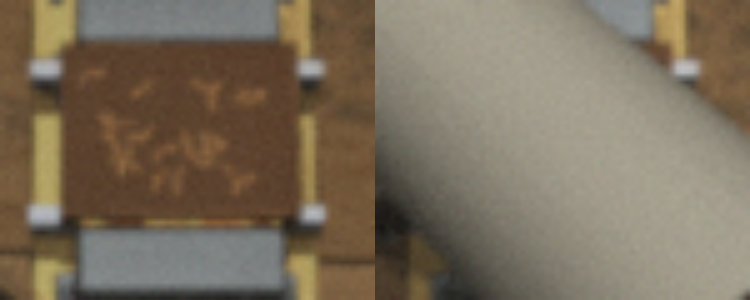

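The left half shows the bars before the push. In the right half the arm hides the near bar. The tool holds steady at 4 N, so I back off and compare the bar's position.

```bash
echo '[0,-0.005,0,0,0,0,0,0,-0.015,0,0,0,0,0,0,-0.015,0,0,0,0,0,0,0,-0.05,0,0,0,0,0,0,-0.05,0,0,0,0,0,0,-0.05,0,0,0,0,0,-0.04,0,0,0,0,0,0,-0.04,0,0,0,0,0,0,-0.04,0,0,0,0,0,0,-0.04,0,0,0,0,0,0,0,0,0,0,0,0]' > path.dat && python3 -m creep path.dat|egrep 'pos|^force:'; python3 - <<'E'
from h import *
T=lambda n:dict(np.load(n))
g=lambda f:f["frame"].astype(float).mean(2)
fs=[grab("top") for _ in range(3)]; m=np.mean([g(f) for f in fs],0)
np.savez("top2.npz",**fs[0]); f=grab("scene")
for n,r0,r1 in(("near",166,170),("far",137,141)):
    for s,c0,c1 in(("R",355,368),("L",302,316)):
        print(n,s); [print(x[r0:r1,c0:c1].mean(0).round(0)) for x in(g(T("top0.npz")),g(T("top1.npz")),m)]
for nm,f in(("top",fs[0]),("scene",f)):
    P=cloud(f);hsv=cv2.cvtColor(f["frame"],cv2.COLOR_BGR2HSV);v=(P-[.6214,-.0283,0])
    k=(abs(v[...,0])<.04)&(abs(v[...,1])<.055)&(hsv[...,1]>70)&(P[...,2]>.07)&(P[...,2]<.1);q=P[k]
    s=np.linalg.lstsq(np.c_[q[:,:2]-[.6214,-.0283],np.ones(len(q))],q[:,2],rcond=None)[0];print(nm,np.degrees(s[:2]),s[2])
E
```

```text
tcp_pos: [0.5671, 0.2613, 0.2019]
force: [-0.3, 0.1, -0.6]
near R
[ 68.  55.  46.  49.  80. 137. 171. 176. 173. 158. 116.  97.  97.]
[ 73.  63.  54.  52.  72. 117. 154. 158. 157. 143. 103.  88.  88.]
[ 76.  62.  56.  54.  71. 117. 154. 161. 161. 159. 146. 105.  90.]
near L
[ 88.  89.  93. 125. 175. 187. 186. 185. 185. 161.  93.  53.  54.  58.]
[ 82.  80.  84. 115. 158. 170. 169. 169. 169. 148.  86.  56.  53.  59.]
[ 83.  83.  82.  82. 112. 162. 173. 172. 170. 152.  90.  57.  56.  62.]
far R
[ 73.  72.  73.  82. 119. 158. 165. 166. 160. 139. 108.  97.  96.]
[ 64.  66.  66.  74. 108. 144. 153. 150. 146. 124.  96.  86.  88.]
[ 68.  67.  67.  76. 108. 146. 154. 153. 148. 127.  98.  87.  88.]
far L
[ 95.  93.  93. 110. 146. 168. 174. 175. 172. 154. 103.  75.  74.  77.]
[ 86.  83.  84.  99. 133. 153. 157. 160. 155. 140.  95.  69.  69.  70.]
[ 88.  85.  85. 101. 134. 157. 161. 161. 159. 143.  97.  70.  67.  72.]
top [-0.03608779  0.14230923] 0.08415546024492564
scene [-0.16671468  0.13353451] 0.0839630640071126
```

The near bar slid about 1 px (2.4 mm), so the block bears too lightly on it. I'll tap again, a little firmer, while there is time (22.9 of 64 s used).

```bash
echo '[0.0008,-0.0215,-0.01,0,0,0,1,0,0,0,0,0,0,1,0,0,0,0,0,0,1,0,0,0,0,0,0,1,0,0,0,0,0,0,1,0,0,0,0,0,0,1]' > path.dat && python3 -m creep path.dat 100|egrep 'pos|width'; python3 d.py .567 .283 .0995
```

```text
tcp_pos: [0.5705, 0.2717, 0.2106]
gripper_width: 0.991
t 24.2 tcp [0.5705 0.2717 0.2106] [1.7996e+02 2.0000e-02 2.2200e+00] F [-0.1  0.2  1.1] w 0.991 g 0.0
tool delta [-0.003  -0.0115  0.1111] len 0.112
rotvec [ 0.04  0.02 -0.08]
```

```bash
echo '[-0.003,-0.0115,0,0,0,0,1,0,0,0,0,0,0,1,0,0,0,0,0,0,1]' > path.dat && python3 -m creep path.dat|egrep 'pos'; python3 d.py .567 .283 .0995
```

```text
tcp_pos: [0.5664, 0.2852, 0.211]
t 24.5 tcp [0.5664 0.2852 0.211 ] [-179.98   -0.      2.39] F [ 0.4  0.3 -0. ] w 1.0 g 0.0
tool delta [0.0005 0.0023 0.1115] len 0.112
rotvec [-0.02 -0.    0.09]
```

```bash
echo '[0.0005,0.001,0.03,0,0,0,1,0,0,0.03,0,0,0,1,0,0,0.03,0,0,0,1,0,0,0.0205,0,0,0,1,0,0,0,0,0,0,0.5,0,0,0,0,0,0,0.3,0,0,0,0,0,0,0.2,0,0,0,0,0,0,0.1,0,0,0,0,0,0,0,0,0,0,0,0,0,0,0,0,0,0,0,0,0]' > path.dat && python3 -m creep path.dat 100|egrep -v time; echo '[0,0,-0.02,0,0,0,0,0,0,-0.05,0,0,0,0,0,0,-0.045,0,0,0,0,0.0035,0.0445,0,0,0,0,0,0.0035,0.0445,0,0,0,0,0,0.0035,0.0445,0,0,0,0,0,0.0035,0.0445,0,0,0,0,0,0.0035,0.0445,0,0,0,0,0,0.0035,0.0445,0,0,0,0,0,0.0035,0.0445,0,0,0,0,0,0,0,0,0,0,0,0,0,0,0,0,0,0,0]' > path.dat && python3 -m creep path.dat|egrep -v time; python3 d.py 0.602 -0.0291 0.187
```

```text
tcp_pos: [0.5686, 0.2831, 0.1022]
tcp_rot: [180.0, -0.2, 2.3]
force: [-1.5, -1.6, 6.0]
gripper_width: 0.277
grasp_force: 97.7
tcp_pos: [0.6041, -0.0293, 0.2151]
tcp_rot: [180.0, 0.0, 2.1]
force: [-0.1, 1.6, -2.4]
gripper_width: 0.283
grasp_force: 99.0
t 26.8 tcp [ 0.6041 -0.0293  0.2151] [1.7999e+02 3.0000e-02 2.0500e+00] F [-0.1  1.6 -2.4] w 0.283 g 99.0
tool delta [-0.002  -0.0003  0.0281] len 0.028
rotvec [ 0.01  0.03 -0.25]
```

```bash
echo '[-0.002,0,0.008,0,0,0,0,0,0,0.007,0,0,0,0,0,0,0.005,0,0,0,0,0,0,0.002,0,0,0,0,0,0,0,0,0,0,0,0,0,0,0,0,0,0]' > path.dat && python3 -m creep path.dat|egrep 'pos|^force'; echo '[0,0,0.001,0,0,0,0,0,0,0.001,0,0,0,0,0,0,0,0,0,0,0]' > path.dat && python3 -m creep path.dat|egrep 'pos|^force';echo '[0,0,0.001,0,0,0,0,0,0,0.001,0,0,0,0,0,0,0,0,0,0,0]' > path.dat && python3 -m creep path.dat|egrep 'pos|^force'
```

```text
tcp_pos: [0.6025, -0.0268, 0.1935]
force: [0.2, 0.0, -2.5]
tcp_pos: [0.6023, -0.0272, 0.1914]
force: [-0.6, -0.8, -2.5]
tcp_pos: [0.6022, -0.0272, 0.1893]
force: [0.4, -0.2, -3.3]
```

```bash
echo '[0,0,0.001,0,0,0,0,0,0,0.001,0,0,0,0,0,0,0,0,0,0,0]' > path.dat && python3 -m creep path.dat|egrep 'pos|^force:'; echo '[0,0,0.001,0,0,0,0,0,0,0.001,0,0,0,0,0,0,0,0,0,0,0]' > path.dat && python3 -m creep path.dat|egrep 'pos|^force:';echo '[0,0,0.001,0,0,0,0,0,0,0,0,0,0,0]' > path.dat && python3 -m creep path.dat|egrep 'pos|^force:'
```

```text
tcp_pos: [0.6025, -0.0272, 0.1875]
force: [-1.0, -0.6, -2.2]
tcp_pos: [0.6031, -0.0271, 0.1874]
force: [-3.3, -0.6, 11.1]
tcp_pos: [0.6034, -0.0271, 0.1874]
force: [-4.7, -1.0, 15.0]
```

```bash
echo '[0,0,0.0008,0,0,0,0,0,0,0.0007,0,0,0,0,0,0,0,0,0,0,0]' > path.dat && python3 -m creep path.dat|egrep 'pos|^force:'; echo '[0,0,0.0007,0,0,0,0,0,0,0,0,0,0,0]' > path.dat && python3 -m creep path.dat|egrep 'pos|^force:'
```

```text
tcp_pos: [0.6038, -0.027, 0.1874]
force: [-7.5, -0.9, 23.6]
tcp_pos: [0.604, -0.027, 0.1874]
force: [-8.9, -1.2, 28.5]
```

```bash
echo '[0,0,-0.004,0,0,0,0,0,0,-0.005,0,0,0,0,0.0085,0,0,0,0,0,0,0.0085,0.001,0,0,0,0,0,0,0,0,0,0,0,0,0,0,0.001,0,0,0,0,0,0,0.001,0,0,0,0,0,0,0,0,0,0,0]' > path.dat && python3 -m creep path.dat|egrep 'pos|^force:'; echo '[0,0,0.001,0,0,0,0,0,0,0.001,0,0,0,0,0,0,0,0,0,0,0]' > path.dat && python3 -m creep path.dat|egrep 'pos|^force:'; echo '[0,0,0.001,0,0,0,0,0,0,0.001,0,0,0,0,0,0,0,0,0,0,0]' > path.dat && python3 -m creep path.dat|egrep 'pos|^force:'
```

```text
tcp_pos: [0.6189, -0.0274, 0.1887]
force: [-0.1, 0.4, -3.3]
tcp_pos: [0.6195, -0.0274, 0.1875]
force: [-0.0, 0.2, -0.5]
tcp_pos: [0.6201, -0.0274, 0.1874]
force: [-3.7, -0.3, 10.1]
```

```bash
echo '[0,0,0.001,0,0,0,0,0,0,0.001,0,0,0,0,0,0,0,0,0,0,0]' > path.dat && python3 -m creep path.dat|egrep 'pos|^force:'; echo '[0,0,0.0008,0,0,0,0,0,0,0,0,0,0,0]' > path.dat && python3 -m creep path.dat|egrep 'pos|^force:'; echo '[0,0,0.0005,0,0,0,0,0,0,0,0,0,0,0]' > path.dat && python3 -m creep path.dat|egrep 'pos|^force:'
```

```text
tcp_pos: [0.6206, -0.0273, 0.1874]
force: [-5.9, -0.1, 20.9]
tcp_pos: [0.6208, -0.0273, 0.1874]
force: [-8.4, -1.7, 26.0]
tcp_pos: [0.6209, -0.0273, 0.1874]
force: [-9.2, -1.9, 27.4]
```

```bash
echo '[0,0,0.0005,0,0,0,0,0,0,0,0,0,0,0,0,0,0,0,0,0,0]' > path.dat && python3 -m creep path.dat|egrep 'pos|^force:'; echo '[0,0,-0.003,0,0,0,0,0,0,-0.004,0,0,0,0,0,0,-0.01,0,0,0,0,0,0,-0.02,0,0,0,0,-0.006,-0.045,0,0,0,0,0,-0.006,-0.045,0,0,0,0,0,-0.006,-0.045,0,0,0,0,0,-0.006,-0.045,0,0,0,0,0,-0.006,-0.045,0,0,0,0,0,-0.006,-0.045,0,0,0,0,0,-0.003,-0.04,0,0,0,0,0,0,0,0,0,0,0,0]' > path.dat && python3 -m creep path.dat|egrep 'pos|^force:'; echo '[0,0,0,0,0,0,0]' > path.dat && python3 -m creep path.dat >/dev/null; python3 d.py .567 .283 .106
```

```text
tcp_pos: [0.6211, -0.0273, 0.1874]
force: [-9.9, -1.6, 30.6]
tcp_pos: [0.5643, 0.2901, 0.2192]
force: [-0.5, 0.6, -2.9]
t 33.0 tcp [0.5671 0.2826 0.2183] [-1.7998e+02  3.0000e-02  2.5000e+00] F [ 0.3 -1.1 -2.3] w 0.278 g 99.2
tool delta [-0.     -0.0004  0.1123] len 0.112
rotvec [-0.02  0.03  0.2 ]
```

Set the mallet down (table expected at TCP z≈0.1022).

```bash
echo '[0,0,0.03,0,0,0,0,0,0,0.03,0,0,0,0,0,0,0.03,0,0,0,0,0,0,0.015,0,0,0,0,0,0,0.006,0,0,0,0,0,0,0,0,0,0,0,0,0,0,0,0,0,0]' > path.dat && python3 -m creep path.dat|egrep 'pos|rot|^force:'; echo '[0,0,0.001,0,0,0,0,0,0,0.001,0,0,0,0,0,0,0.001,0,0,0,0,0,0,0,0,0,0,0]' > path.dat && python3 -m creep path.dat|egrep 'pos|^force:'; echo '[0,0,0.001,0,0,0,0,0,0,0,0,0,0,0]' > path.dat && python3 -m creep path.dat|egrep 'pos|^force:'
```

```text
tcp_pos: [0.5691, 0.2811, 0.1089]
tcp_rot: [-179.9, -0.1, 2.3]
force: [0.2, 0.4, -1.8]
tcp_pos: [0.568, 0.2807, 0.1046]
force: [-0.2, 0.3, -3.2]
tcp_pos: [0.5679, 0.2807, 0.1033]
force: [-0.1, 0.7, -2.8]
```

```bash
echo '[0,0,0.001,0,0,0,0,0,0,0.001,0,0,0,0,0,0,0,0,0,0,0]' > path.dat && python3 -m creep path.dat|egrep 'pos|^force:'; echo '[0,0,0,0,0,0,0.3,0,0,0,0,0,0,0.4,0,0,0,0,0,0,0.6,0,0,0,0,0,0,1,0,0,0,0,0,0,1,0,0,0,0,0,0,1,0,0,-0.02,0,0,0,1,0,0,-0.04,0,0,0,1,0,0,-0.05,0,0,0,1,0,0,-0.03,0,0,0,1,0,0,0,0,0,0,1]' > path.dat && python3 -m creep path.dat; python3 - <<'E'
from h import *
for n in ("scene","top"):
    f=grab(n);P=cloud(f)
    for lo,hi in((.03,.065),(.09,.135),(.14,.16)):
        q=P[(np.hypot(P[...,0]-.567,P[...,1]-.284)<.05)&(P[...,2]>lo)&(P[...,2]<hi)]
        if len(q)<5: continue
        s=np.linalg.lstsq(np.c_[q[:,:2],np.ones(len(q))],(q[:,:2]**2).sum(1),rcond=None)[0];print(n,len(q),(s[:2]/2).round(4),q[:,2].max().round(4))
np.savez("top3.npz",**f); m=f["frame"].astype(float).mean(2)
for n,r0,r1 in(("near",166,170),("far",137,141)):
    for s,c0,c1 in(("R",355,368),("L",302,316)):
        print(n,s,m[r0:r1,c0:c1].mean(0).round(0))
E
python3 d.py .577 .085 .12
```

```text
tcp_pos: [0.5683, 0.2809, 0.1023]
force: [-2.4, -1.2, 4.4]
time_s: 35.7
tcp_pos: [0.5705, 0.283, 0.2472]
tcp_rot: [-179.8, -0.5, 2.3]
force: [0.6, 0.7, -0.3]
gripper_width: 1.001
grasp_force: 0.0
scene 327 [0.5656 0.2832] 0.065
scene 192 [0.566 0.283] 0.135
scene 114 [0.5638 0.2832] 0.1535
near R [ 73.  61.  55.  54.  68. 116. 151. 157. 154. 156. 145. 104.  89.]
near L [ 79.  80.  79.  80. 111. 159. 169. 170. 168. 149.  90.  56.  54.  61.]
far R [ 64.  67.  64.  76. 108. 144. 150. 150. 144. 126.  95.  86.  88.]
far L [ 86.  85.  85. 100. 131. 152. 158. 157. 157. 140.  93.  67.  66.  71.]
t 35.8 tcp [0.5683 0.2808 0.2421] [-1.7999e+02 -1.0000e-01  2.2800e+00] F [ 0.2 -0.8 -0.4] w 1.003 g 0.0
tool delta [0.0006 0.196  0.1221] len 0.231
rotvec [-0.01 -0.1  -0.02]
```

```bash
echo '[0,0.04,0,0,0,0,0.5,0,0.04,0,0,0,0,0,0.0006,0.04,0,0,0,0,0,0,0.04,0,0,0,0,0,0,0.036,0,0,0,0,0,0,0,0.04,0,0,0,0,0,0,0.04,0,0,0,0,0,0,0.04,0,0,0,0,0,0,0,0,0,0,0,0,0,0,0,0,0,0]' > path.dat && python3 -m creep path.dat 60|egrep 'pos|width'; echo '[0,0,0.02,0,0,0,0,0,0,0.02,0,0,0,0,0,0,0.02,0,0,0,0,0,0,0.01,0,0,0,0,0,0.005,0,0,0,0,0,0,0.005,0,0,0,0,0,0,0.003,0,0,0,0,0,0,0,0,0,0,0,0,0,0,0,0,0,0,0]' > path.dat && python3 -m creep path.dat|egrep 'pos|rot|^force:'; python3 d.py .578 .060 .051
```

```text
tcp_pos: [0.5752, 0.0851, 0.1204]
gripper_width: 0.001
tcp_pos: [0.5775, 0.0717, 0.0521]
tcp_rot: [-180.0, -0.1, 2.3]
force: [-0.2, -0.4, 0.5]
t 37.7 tcp [0.5775 0.0717 0.0521] [-1.80e+02 -7.00e-02  2.26e+00] F [-0.2 -0.4  0.5] w 0.003 g 0.0
tool delta [0.     0.0117 0.0011] len 0.012
rotvec [ 0.   -0.07 -0.04]
```

```bash
echo '[0,0.003,0.001,0,0,0,0,0,0.003,0,0,0,0,0,0,0.003,0,0,0,0,0,0,0.002,0,0,0,0,0,0,0,0,0,0,0,0,0,0,0,0,0,0,0]' > path.dat && python3 -m creep path.dat|egrep 'pos|^force:'; for i in 1;do echo '[0,0.001,0,0,0,0,0,0,0.001,0,0,0,0,0,0,0,0,0,0,0,0]' > path.dat && python3 -m creep path.dat|egrep 'pos|^force:'; echo '[0,0.001,0,0,0,0,0,0,0,0,0,0,0,0]' > path.dat && python3 -m creep path.dat|egrep 'pos|^force:'; echo '[0,0.001,0,0,0,0,0,0,0,0,0,0,0,0]' > path.dat && python3 -m creep path.dat|egrep 'pos|^force:'; done
```

```text
tcp_pos: [0.5775, 0.061, 0.0504]
force: [0.6, 0.5, 0.2]
tcp_pos: [0.5775, 0.0588, 0.0504]
force: [-0.1, -0.4, -0.6]
tcp_pos: [0.5776, 0.0578, 0.0504]
force: [0.1, 0.4, -0.2]
tcp_pos: [0.5776, 0.0568, 0.0504]
force: [0.3, -0.5, 0.9]
```

```bash
for i in 1;do echo '[0,0.0007,0,0,0,0,0,0,0,0,0,0,0,0]' > path.dat && python3 -m creep path.dat|egrep 'pos|^force:'; echo '[0,0.0005,0,0,0,0,0,0,0,0,0,0,0,0]' > path.dat && python3 -m creep path.dat|egrep 'pos|^force:'; echo '[0,0.0005,0,0,0,0,0,0,0,0,0,0,0,0]' > path.dat && python3 -m creep path.dat|egrep 'pos|^force:'; done
```

```text
tcp_pos: [0.5776, 0.0566, 0.0504]
force: [-0.1, 0.3, -0.4]
tcp_pos: [0.5776, 0.0565, 0.0505]
force: [-0.2, 1.4, -0.0]
tcp_pos: [0.5776, 0.0563, 0.0505]
force: [-1.3, 4.7, -0.4]
```

```bash
echo '[0,0,0,0,0,0,0,0,0,0,0,0,0,0]' > path.dat && python3 -m creep path.dat|egrep 'pos|^force:'; echo '[0,0,0,0,0,0,0,0,0,0,0,0,0,0]' > path.dat && python3 -m creep path.dat|egrep 'pos|^force:'; echo '[0,0,0,0,0,0,0]' > path.dat && python3 -m creep path.dat|egrep 'pos|^force:'
```

```text
tcp_pos: [0.5776, 0.0558, 0.0505]
force: [-0.7, 5.3, -0.4]
tcp_pos: [0.5777, 0.0553, 0.0504]
force: [-0.5, 4.5, -0.8]
tcp_pos: [0.5777, 0.0553, 0.0505]
force: [0.4, 3.9, 0.4]
```

```bash
echo '[0,-0.005,0,0,0,0,0,0,-0.015,0,0,0,0,0,0,-0.015,0,0,0,0,0,0,0,-0.05,0,0,0,0,0,0,-0.05,0,0,0,0,0,0,-0.05,0,0,0,0,-0.02,-0.04,0,0,0,0,0,-0.02,-0.04,0,0,0,0,0,-0.02,-0.04,0,0,0,0,0,-0.02,-0.04,0,0,0,0,0,0,0,0,0,0,0,0,0,0,0,0,0,0,0]' > path.dat && python3 -m creep path.dat|egrep 'time|pos|^force:'; python3 - <<'E'
from h import *
fs=[grab("top") for _ in range(2)]; m=np.mean([f["frame"].astype(float).mean(2) for f in fs],0)
for n,r0,r1 in(("near",166,170),("far",137,141)):
    for s,c0,c1 in(("R",355,368),("L",302,316)):
        print(n,s,m[r0:r1,c0:c1].mean(0).round(0))
for nm,f in(("top",fs[0]),("scene",grab("scene"))):
    P=cloud(f);hsv=cv2.cvtColor(f["frame"],cv2.COLOR_BGR2HSV);v=(P-[.6214,-.0283,0])
    k=(abs(v[...,0])<.04)&(abs(v[...,1])<.055)&(hsv[...,1]>70)&(P[...,2]>.07)&(P[...,2]<.1);q=P[k]
    s=np.linalg.lstsq(np.c_[q[:,:2]-[.6214,-.0283],np.ones(len(q))],q[:,2],rcond=None)[0];print(nm,np.degrees(s[:2]),s[2])
    q=P[(np.hypot(P[...,0]-.567,P[...,1]-.284)<.03)&(P[...,2]>.09)&(P[...,2]<.16)];print(len(q),q.mean(0),q.max(0))
E
```

```text
time_s: 41.3
tcp_pos: [0.4887, 0.2492, 0.2007]
force: [0.4, -0.9, -0.6]
near R [ 76.  64.  56.  55.  70. 119. 157. 162. 160. 160. 143.  99.  87.]
near L [ 83.  82.  80.  83. 105. 154. 170. 171. 171. 152.  89.  57.  55.  61.]
far R [ 68.  68.  69.  76. 112. 148. 155. 153. 148. 128.  97.  88.  89.]
far L [ 87.  84.  86. 100. 135. 156. 160. 162. 158. 144.  96.  69.  67.  70.]
top [-0.02432381  0.20930154] 0.08416862488034552<stdin>:10: RuntimeWarning: Mean of empty slice.
  ret = um.true_divide(
Traceback (most recent call last):
ValueError: zero-size array to reduction operation maximum which has no identity
```

This time the bar held at about 4–5 N with no visible shift, and the block is level. I'm handing in.

```bash
python3 -c "
from h import *
print(manip.hand_in())"
```

```text
the job is handed in; nothing more can be done
None
```

The job is handed in at about 41 s of the 64 s, with no verdict returned: the block is bedded level, the mallet stands upright clear of the vise, and the near parallel, which slid about 2.4 mm at the first try, held at 4–5 N after a second, firmer tap (up to about 33 N); I did not test the far parallel.

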